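# Put the brass valve away in the roll-top bench store

## Robot

A 6-joint arm with a two-finger parallel gripper is mounted at the origin on the work surface. World frame = base frame: x ahead of the robot, y to its left, z up, the work surface at z = 0. Lengths are in m, angles in degrees, forces in N, time in s.
With the tool pointing down it reaches from about 0.3 to 0.75 m from the base axis. Payload 8.5 kg.
Tool frame: the origin (TCP) lies midway between the tips of the shut fingers; the grasp point (between the pads) lies 19 mm behind it (env.hold_point_z is the distance from the TCP to the grasp point, in m); z points along the fingers, y is the line along which they close (so a half turn about z gives the same grasp; the last joint's range is limited). The gripper opens to 85 mm and grips with 20 to 120 N. Pads are 22 mm wide; open, the fingers measure 114 mm over their backs; the gripper's body (76 mm by 85 mm) begins 54 mm behind the grasp point. The pads swing forward as they close: fully open they stand 13 mm farther back than shut.
Start: joints at [54.299, 21.807, 74.336, -0, 83.858, -12.336], TCP at [0.218, 0.505, 0.231] pointing down, gripper open.
Joint ranges: [-178.18, 178.18], [-50.72, 133.34], [12.68, 142.11], [-81.47, 261.47], [9.98, 163.14], [-165.26, 165.26]. Speed limits (degrees/s): [136.94, 136.94, 180, 180, 180, 180].

## Interface

Orientations are given as a 3x3 rotation matrix whose columns are the frame's x, y, z axes.
In Python, from rig import observe, get_image, camera_info, env gives the robot as it stands.
- The arm moves only by the tool drive_tool, never from a script. Its arguments are lists of equal length, an entry for each row: "offset": the shift along the tool's x, y, z in units of 40 mm (1.0 is 40 mm), a list of three; "turn": the turn, a rotation vector about the tool's x, y, z in units of 6 degrees (1.0 is 6 degrees), a list of three; "hand": the opening, from 0 (shut) to 1 (fully open). A call has exactly 10 rows; each row shifts and turns the commanded pose from where the row before left it, along the tool's axes as they then stand; what a row does not reach is not made up. A row lasts 1/8 s, in which the tool goes at most 62.5 mm and 10.7 degrees, less where a joint would pass 70% of its speed; a pose out of reach is approached as far as the arm can. A call is refused whole if a number of a shift passes 1 or a number of a turn 1, either way. A call with a gripper value outside its range is refused whole. The fingers move at their own pace and stop on an object; "newtons" is the grip in N (left out, the last holds). Time passes only in rows, so rows that do not move let the fingers close, or fill a call up. It gives the time, the measured TCP pose, the force, the opening and the grip force at its end, in the units of the state.
- observe(): the state, without advancing time (a new reading comes with each control period).
- get_image(name): name is "scene" or "top"; returns the picture (480x640x3 uint8, blue, green, red); there is no depth.
- camera_info(name): a dict with "fx", "fy", "cx", "cy" (pixels), "world_to_cam" (4x4, takes a point from world to camera coordinates). Camera axes: x right, y down, z forward; pixel columns grow to the right and rows downward; lengths in m; the calibration is good to about 2 mm. A picture is of the moment at which its call begins. camera_info takes no time and is no camera call.
- env.close_job(): hands the job in; it is judged then, once.
The state is a dict: "time_s": time; "q": joint angles; "qvel": joint speeds; "joint_efforts": joint torques, N m; "position": TCP position; "tool_rot": TCP orientation; "ft_force": force on the tool from outside, world axes, zero at the start; "wrist_torque": the same for the moment, N m; "grip_width": finger opening in m; "gripper_force": force on a finger pad.
Only numpy, scipy, OpenCV 4.12 (cv2) and the standard library are available. Lean on these libraries where they do the work, as an engineer would, in place of code of your own. Each camera call takes 0.05 s, during which the arm holds its last target. There are 200 camera calls.

## Task

Put the brass valve away in the roll-top bench store: roll its slatted door all the way up, set the valve down upright and centred on the rubber pad in the one free bay, lengthwise from front to back like its neighbours, and then roll the door fully shut. Do not drop the valve, and leave everything else where it is.

Things in the scene. Friction and masses are not known exactly. Their poses are not given: they have to be found in the camera images.
- store: Roll-top bench store, fixed: blue half-round end cheeks, slatted aluminium door. 460 wide (y), 346 deep (x), 243 high. Origin: centre of underside; +x to its back, front (door) looks to -x, towards the robot; z up. Floor inside at z = 45, 430 wide between the cheeks. Three bays along the back: centres x = 70, y = -100, 0, 100; 96 wide between dividers 15 high.
- store_axis (a point): Middle of the axis of the door's circular track: parallel to the store's y, at its x = 0, z = 70. The cheeks are half discs of radius 175 about it. Elevations here are angles about it, from the front horizontal up and over to the back. A fixed back shell of radius 142 starts at elevation 125 degrees.
- store_front (a point): Middle of the top edge of the fixed front apron, below the door, at x = -112, z = 175 of the store. Door fully up, the opening runs from here to the door's edge at x = 77, z = 212. The door then overhangs the rear of the bays: a vertical gripper over a bay hits it, so reach in with the tool leaning about 30 degrees (its upper end towards the front).
- tambour (a joint): Slatted door, rad along its track: 0 = fully shut (stop), 1.31 = fully up (stop). It grows as the door rolls up and back, a turn by this angle about the store's +y. Slats 9 thick at radius 160; shut they cover elevations 44 to 124 degrees. Starts at 0 to 0.4, needs about 4 N at the bar, stays where it is left.
- tambour_bar (a point): Middle of the door's pull bar: round dark steel bar, 14 in diameter, 140 long, along the store's y, end posts 62 either side of the middle. It moves on a radius of 196 about the track axis, from elevation 50 degrees (shut: front, low) to 125 degrees (fully up). 24 free between bar and slats. Its axes turn with the door.
- pad: Black rubber pad, 95 (x) x 85 (y) x 3 thick, fixed in the free bay, whichever of the three that is (the other two hold fittings). Origin: centre of its underside, 45 above the bench; x front to back of the store.
- valve: Brass valve: pipe lying along x, 90 long, end collars 33 in diameter; in the middle a square upright block 36 (x) x 34 (y) x 56 high that it stands on, with a round black cap 26 in diameter on top (to z = 70). Origin: centre of underside, z up. 0.3 to 0.55 kg. Either end may point to the back. Grip it across y on the block's flats, about 42 above its underside.
- tee: Copper tee with an upright branch, 80 long (x), 28 wide, 54 high, standing in one of the other bays. Origin: centre of its underside. Leave it there.
- union: Brass union, 80 long (x), 34 wide, 34 high, in another bay. Origin: centre of its underside. Leave it there.
- elbow: Copper elbow, about 48 x 48 x 32 high, loose on the bench; it may stand near the valve. Leave it.
- flux_jar: White jar, 52 in diameter, 58 high, loose on the bench; it may stand near the valve. Leave it.
- elbow_small: Small copper elbow, 40 x 40 x 25 high, loose on the bench to the right of the store. Leave it.
- cutter: Red pipe cutter, about 120 x 45 x 18 high, lying on the bench. Leave it.
- solder_tub: Upright grey tub, 44 in diameter, 100 high, behind the loose fittings to the right of the store. Leave it.
Mind the look-alikes: they are no part of the job. What is shaped like the valve but red is not meant.

How it is judged:
By the outcome, as a careful person would: the job done as asked, in the order asked, and still so for the second after the job is handed in, with the robot touching nothing.
It also fails if it takes over 72 s, if anything falls off the work surface, if the arm or the gripper's body presses on something with over 40 N, if the wrist force passes 120 N, or if a joint passes its speed limit or range.

## Working session

There is one attempt and no reset: what is moved stays moved. The work goes in short steps, Python scripts to look and compute and a tool call to move; the robot and the scene stay as the last step left them, time stands still between calls to the robot, and variables do not carry over. Pictures are saved under pics/ and viewed, at most 10 in all, crops included, and the job is handed in when it is done.

Besides the shell and the picture viewer there is one more tool, called after "Call:" as name(argument=value, ...) on one line, values as JSON. drive_tool: Moves the arm, as the interface text tells. Its arguments: {"type":"object","properties":{"offset":{"type":"array"},"turn":{"type":"array"},"hand":{"type":"array"},"newtons":{"type":"number"}},"required":["offset","turn","hand"]}

```bash
ls; mkdir -p pics
python3 - <<'E'
from rig import observe,get_image,camera_info,env
import cv2,numpy as np
np.set_printoptions(precision=4,suppress=True)
for n in("scene","top"):
    cv2.imwrite(f"pics/{n}0.png",get_image(n)); c=camera_info(n); print(n,c["fx"],c["fy"],c["cx"],c["cy"]);print(np.array(c["world_to_cam"]))
s=observe()
for k in s: print(k,s[k])
print(env.hold_point_z)
E
```

```text
pics
scene 621.9163522673139 621.9163522673139 324.0241790097466 227.9141899385633
[[ 0.1776  0.984   0.0169 -0.011 ]
 [ 0.6217 -0.0989 -0.777  -0.189 ]
 [-0.7629  0.1485 -0.6293  2.0378]
 [ 0.      0.      0.      1.    ]]
top 522.5221197510108 522.5221197510108 313.9166901126916 243.19578212213207
[[ 0.042  -0.9991 -0.0059 -0.0787]
 [-0.9715 -0.0395 -0.2336  0.5094]
 [ 0.2332  0.0155 -0.9723  1.0966]
 [ 0.      0.      0.      1.    ]]
time_s 0.1
q [ 54.2992  21.8395  74.3798   0.001   83.8569 -12.3342]
qvel [-0.0658 -0.1593 -0.1217  0.0495 -0.0868  0.0226]
joint_efforts [  0.0028 -44.9219 -23.1658  -0.0002   0.0037   0.    ]
position [0.218  0.5047 0.2308]
tool_rot [[-0.918   0.3966 -0.0008]
 [ 0.3966  0.918  -0.0011]
 [ 0.0003 -0.0013 -1.    ]]
ft_force [-0.5451  0.3746 -0.0934]
wrist_torque [ 0.0312  0.0124 -0.0145]
gripper_force 0.0
grip_width 0.08533754273582221
0.0187
```

View pics/scene0.png

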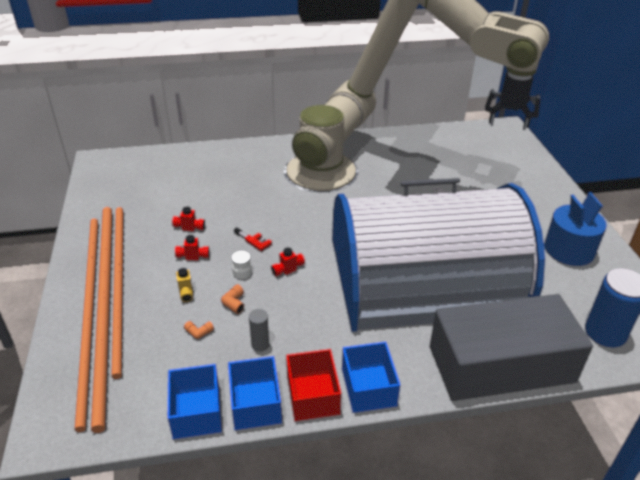

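View pics/top0.png

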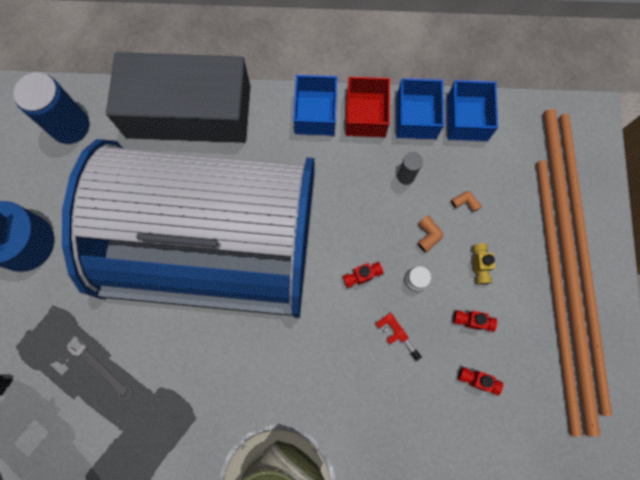

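The scene view shows the brass valve at (185,285) with red look-alikes around it. The store's bar is at about (430,187). In the top view the valve is at (483,263), the bar runs (138,238)-(218,243), and the door is partly open. I'll zoom in for accurate pixels.

Run:
```python
import cv2,numpy as np
t=cv2.imread("pics/top0.png");s=cv2.imread("pics/scene0.png")
def crop(im,x,y,w,h,k): return cv2.resize(im[y:y+h,x:x+w],None,fx=k,fy=k,interpolation=cv2.INTER_CUBIC)
o=np.zeros((600,800,3),np.uint8)
a=crop(t,55,135,265,190,3); o=cv2.resize(a,(795,570)); 
cv2.imwrite("pics/c1.png",o)
b=crop(s,325,170,230,165,3); cv2.imwrite("pics/c2.png",b)
for n,im,(x,y,w,h) in(("top",t,(455,225,60,80)),("scene",s,(165,255,45,55))):
    hsv=cv2.cvtColor(im,cv2.COLOR_BGR2HSV)
    m=cv2.inRange(hsv,(18,110,60),(35,255,255));r=np.zeros_like(m);r[y:y+h,x:x+w]=255;m&=r
    p=cv2.findNonZero(m)[:,0];print(n,len(p),cv2.minAreaRect(p),p.min(0),p.max(0))
    k=cv2.inRange(hsv,(0,0,0),(180,255,50))&r
    p=cv2.findNonZero(k); 
    if p is not None: p=p[:,0];print(" cap",len(p),p.mean(0),p.min(0),p.max(0))
```

```text
top 546 ((483.5, 263.5), (39.0, 21.0), 90.0) [473 244] [494 283]
 cap 66 [487.78787879 259.40909091] [483 256] [493 264]
scene 271 ((184.31375122070312, 283.9446716308594), (26.067798614501953, 12.686328887939453), 79.99201965332031) [177 271] [192 297]
 cap 64 [184.453125 284.9375  ] [180 270] [190 300]
```

View pics/c1.png

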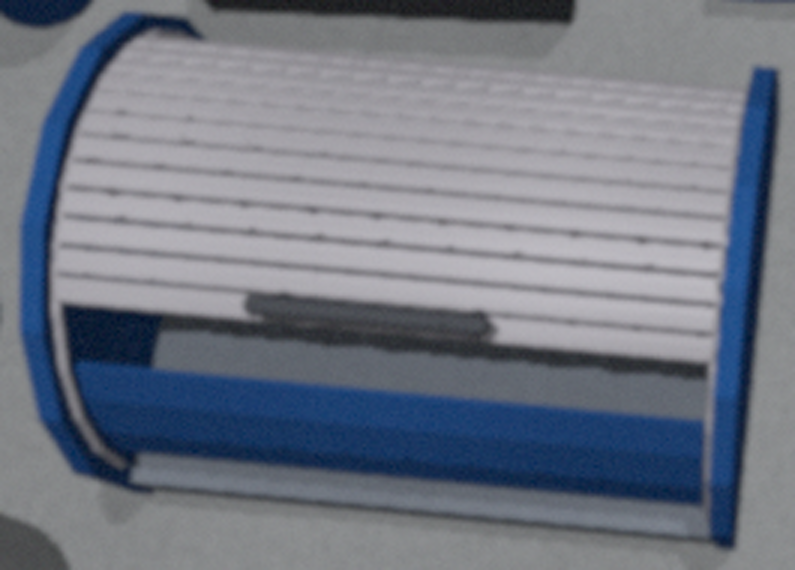

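View pics/c2.png

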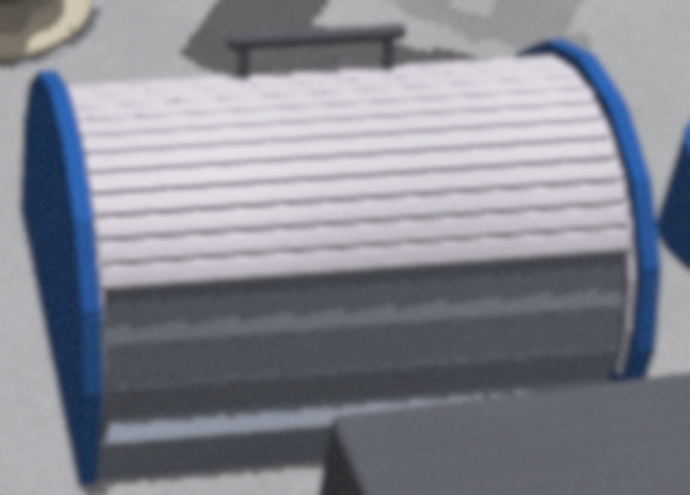

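Crop 1: bar ends at top px (137.3,236.3) and (218.3,243.3). The apron's top edge runs crop (75,365)-(705,425) and the door's lower edge (62,303)-(710,362). Crop 2: bar ends at scene px (459.3,180.7) and (401,184.7).

```bash
cat > h.py <<'E'
import numpy as np
from rig import camera_info,observe
np.set_printoptions(precision=4,suppress=True)
C={n:camera_info(n) for n in("scene","top")}
def ray(n,p):
    c=C[n];M=np.array(c["world_to_cam"]);R=M[:3,:3]
    d=R.T@[(p[0]-c["cx"])/c["fx"],(p[1]-c["cy"])/c["fy"],1];return -R.T@M[:3,3],d/np.linalg.norm(d)
def onz(n,p,z): o,d=ray(n,p);return o+d*(z-o[2])/d[2]
def tri(pt,ps):
    A=np.zeros((3,3));b=np.zeros(3);L=[ray("top",pt),ray("scene",ps)]
    for o,d in L: P=np.eye(3)-np.outer(d,d);A+=P;b+=P@o
    x=np.linalg.solve(A,b);return x,[np.linalg.norm(np.cross(x-o,d)) for o,d in L]
def proj(n,X):
    c=C[n];M=np.array(c["world_to_cam"]);q=M[:3,:3]@X+M[:3,3];return np.array([c["fx"]*q[0]/q[2]+c["cx"],c["fy"]*q[1]/q[2]+c["cy"]])
E
python3 - <<'E'
from h import *
L,e1=tri((137.3,236.3),(459.3,180.7));R,e2=tri((218.3,243.3),(401,184.7))
print(L,e1,R,e2,np.linalg.norm(L-R))
m=(L+R)/2; e=np.arcsin((m[2]-.07)/.196)
print("elev",np.degrees(e),"yaw bar",np.degrees(np.arctan2(-(L-R)[0],(L-R)[1])))
up=lambda x,y:(x/3+55-1/3*0,y/3+135)
for nm,a,b,z in(("apron",(75,365),(705,425),.175),("door",(62,303),(710,362),.07+.16*np.sin(e-np.radians(6)))):
    A=onz("top",up(*a),z);B=onz("top",up(*b),z);d=A-B;print(nm,A,B,np.linalg.norm(d),np.degrees(np.arctan2(-d[0],d[1])))
# valve
cap=onz("top",(487.8,259.4),.07);print("cap",cap)
print(tri((487.8,259.4),(184,272.5)))
for p in((483.5,244),(483.5,283.5)):print(onz("top",p,.04))
E
```

```text
[0.467  0.2676 0.2489] [np.float64(0.0008337802033134596), np.float64(0.0008337802033133879)] [0.4601 0.1172 0.2481] [np.float64(0.0014036451801512804), np.float64(0.0014036451801513017)] 0.15063230450261017
elev 65.58678622201667 yaw bar -2.6273551142292084
apron [0.4384 0.4024 0.175 ] [ 0.4154 -0.0155  0.175 ] 0.4184705816098091 -3.1513548891734415
door [0.4724 0.4012 0.208 ] [ 0.4505 -0.0185  0.208 ] 0.4201952359695845 -2.975518586385904
cap [ 0.489  -0.4369  0.07  ]
(array([ 0.491 , -0.4374,  0.0619]), [np.float64(0.0020582803199457726), np.float64(0.002058280319945898)])
[ 0.5307 -0.4383  0.04  ]
[ 0.4408 -0.4353  0.04  ]
```

```bash
cat >> h.py <<'E'
from scipy.spatial.transform import Rotation as Ro
YAW=np.radians(-3.0);SO=np.array([.5420,.1885,0])
RS=Ro.from_euler("z",YAW).as_matrix()
W=lambda x,y,z:SO+RS@np.array([x,y,z])
def S(p):return RS.T@(np.array(p)-SO)
def down(yaw=YAW,lean=0):  # tool y along yawed y, x forward->? ; lean: upper end towards -x, deg
    z=np.array([np.sin(np.radians(lean)),0,-np.cos(np.radians(lean))]);y=np.array([0,1.,0])
    return Ro.from_euler("z",yaw).as_matrix()@np.c_[np.cross(y,z),y,z]
def plan(way,p=None,R=None):
    """way: list of (target p, target R, rows)"""
    s=observe();p=np.array(s["position"]) if p is None else p;R=np.array(s["tool_rot"]) if R is None else R
    O=[];T=[]
    for tp,tR,n in way:
        rv=Ro.from_matrix(R.T@tR).as_rotvec()/n;dp=(tp-p)/n
        for i in range(n):
            O.append((R.T@dp/.04).round(2).tolist());T.append((np.degrees(rv)/6).round(2).tolist());R=R@Ro.from_rotvec(rv).as_matrix()
        p=tp
    print(O);print(T)
E
python3 - <<'E'
from h import *
D=down();print(D, S(observe()["position"]))
plan([(W(-.20,0,.33),D,10)])
plan([(W(-.20,0,.33),D,10),(W(-.118,0,.232),D,5),(W(-.08,0,.240),D,5)])
E
```

```text
[[-0.9986  0.0523  0.    ]
 [ 0.0523  0.9986  0.    ]
 [ 0.      0.     -1.    ]] [-0.3401  0.2988  0.2308]
[[-0.59, -0.58, -0.25], [-0.57, -0.6, -0.25], [-0.55, -0.62, -0.25], [-0.52, -0.64, -0.25], [-0.5, -0.66, -0.25], [-0.48, -0.67, -0.25], [-0.45, -0.69, -0.25], [-0.43, -0.71, -0.25], [-0.4, -0.72, -0.25], [-0.38, -0.73, -0.25]]
[[-0.0, -0.0, -0.34], [-0.0, -0.0, -0.34], [-0.0, -0.0, -0.34], [-0.0, -0.0, -0.34], [-0.0, -0.0, -0.34], [-0.0, -0.0, -0.34], [-0.0, -0.0, -0.34], [-0.0, -0.0, -0.34], [-0.0, -0.0, -0.34], [-0.0, -0.0, -0.34]]
[[-0.59, -0.58, -0.25], [-0.57, -0.6, -0.25], [-0.55, -0.62, -0.25], [-0.52, -0.64, -0.25], [-0.5, -0.66, -0.25], [-0.48, -0.67, -0.25], [-0.45, -0.69, -0.25], [-0.43, -0.71, -0.25], [-0.4, -0.72, -0.25], [-0.38, -0.73, -0.25], [-0.41, 0.0, 0.49], [-0.41, 0.0, 0.49], [-0.41, 0.0, 0.49], [-0.41, 0.0, 0.49], [-0.41, 0.0, 0.49], [-0.19, -0.0, -0.04], [-0.19, -0.0, -0.04], [-0.19, -0.0, -0.04], [-0.19, -0.0, -0.04], [-0.19, -0.0, -0.04]]
[[-0.0, -0.0, -0.34], [-0.0, -0.0, -0.34], [-0.0, -0.0, -0.34], [-0.0, -0.0, -0.34], [-0.0, -0.0, -0.34], [-0.0, -0.0, -0.34], [-0.0, -0.0, -0.34], [-0.0, -0.0, -0.34], [-0.0, -0.0, -0.34], [-0.0, -0.0, -0.34], [-0.0, -0.0, 0.0], [-0.0, -0.0, 0.0], [-0.0, -0.0, 0.0], [-0.0, -0.0, 0.0], [-0.0, -0.0, 0.0], [0.0, 0.0, -0.0], [0.0, 0.0, -0.0], [0.0, 0.0, -0.0], [0.0, 0.0, -0.0], [0.0, 0.0, -0.0]]
```

Call:
drive_tool(offset=[[-0.59,-0.58,-0.25],[-0.57,-0.6,-0.25],[-0.55,-0.62,-0.25],[-0.52,-0.64,-0.25],[-0.5,-0.66,-0.25],[-0.48,-0.67,-0.25],[-0.45,-0.69,-0.25],[-0.43,-0.71,-0.25],[-0.4,-0.72,-0.25],[-0.38,-0.73,-0.25]], turn=[[0,0,-0.34],[0,0,-0.34],[0,0,-0.34],[0,0,-0.34],[0,0,-0.34],[0,0,-0.34],[0,0,-0.34],[0,0,-0.34],[0,0,-0.34],[0,0,-0.34]], hand=[0,0,0,0,0,0,0,0,0,0])

```text
time_s: 1.35
position: [0.3428, 0.1978, 0.3315]
tool_rot: [[-0.999, 0.05, -0.0], [0.05, 0.999, -0.0], [0.0, -0.0, -1.0]]
ft_force: [-0.1, 0.4, -0.1]
grip_width: 0.0001
gripper_force: 0.0
```

Call:
drive_tool(offset=[[-0.41,0,0.49],[-0.41,0,0.49],[-0.41,0,0.49],[-0.41,0,0.49],[-0.41,0,0.49],[-0.19,0,-0.04],[-0.19,0,-0.04],[-0.19,0,-0.04],[-0.19,0,-0.04],[-0.19,0,-0.04]], turn=[[0,0,0],[0,0,0],[0,0,0],[0,0,0],[0,0,0],[0,0,0],[0,0,0],[0,0,0],[0,0,0],[0,0,0]], hand=[0,0,0,0,0,0,0,0,0,0])

```text
time_s: 2.6
position: [0.4627, 0.1927, 0.2419]
tool_rot: [[-0.999, 0.051, 0.0], [0.051, 0.999, 0.0], [-0.0, 0.0, -1.0]]
ft_force: [-3.9, 0.8, 1.8]
grip_width: 0.0
gripper_force: 2.0
```

Run:
```python
from h import *
s=observe();print(s["time_s"],S(s["position"]),s["ft_force"],s["grip_width"])
D=down();print(s["tool_rot"])
for x0,n in((-.08,1),):
    w=[]
    for b in np.linspace(-.05,.112,10): w.append((W(b-.018,0,.07+np.sqrt(.196**2-b*b)-.013),D,1))
    plan(w)
    print([S(a[0]) for a in w])
```

```text
2.6 [-0.0794  0.0001  0.2419] [-3.8562  0.776   1.8126] 4.071991382495934e-05
[[-0.9987  0.0515  0.0002]
 [ 0.0515  0.9987  0.0002]
 [-0.0002  0.0002 -1.    ]]
[[-0.29, -0.0, -0.12], [-0.45, 0.0, -0.1], [-0.45, 0.0, -0.05], [-0.45, 0.0, -0.01], [-0.45, -0.0, 0.03], [-0.45, 0.0, 0.07], [-0.45, 0.0, 0.12], [-0.45, 0.0, 0.16], [-0.45, -0.0, 0.22], [-0.45, 0.0, 0.28]]
[[0.0, 0.0, 0.01], [0.0, 0.0, 0.0], [0.0, 0.0, -0.0], [0.0, 0.0, -0.0], [0.0, 0.0, -0.0], [0.0, 0.0, -0.0], [0.0, 0.0, -0.0], [0.0, 0.0, -0.0], [0.0, 0.0, -0.0], [0.0, 0.0, -0.0]]
[array([-0.068 , -0.    ,  0.2465]), array([-0.05  , -0.    ,  0.2504]), array([-0.032 ,  0.    ,  0.2525]), array([-0.014,  0.   ,  0.253]), array([ 0.004 , -0.    ,  0.2518]), array([ 0.022 , -0.    ,  0.2489]), array([0.04  , 0.    , 0.2442]), array([0.058 , 0.    , 0.2377]), array([ 0.076, -0.   ,  0.229]), array([ 0.094 , -0.    ,  0.2178])]
```

Contact made at about 4 N, as expected. Rolling the door up.

Call:
drive_tool(offset=[[-0.29,0,-0.12],[-0.45,0,-0.1],[-0.45,0,-0.05],[-0.45,0,-0.01],[-0.45,0,0.03],[-0.45,0,0.07],[-0.45,0,0.12],[-0.45,0,0.16],[-0.45,0,0.22],[-0.4,0,0.25]], turn=[[0,0,0],[0,0,0],[0,0,0],[0,0,0],[0,0,0],[0,0,0],[0,0,0],[0,0,0],[0,0,0],[0,0,0]], hand=[0,0,0,0,0,0,0,0,0,0])

```text
time_s: 3.85
position: [0.6325, 0.1838, 0.2187]
tool_rot: [[-0.999, 0.051, -0.007], [0.051, 0.999, -0.0], [0.007, -0.0, -1.0]]
ft_force: [-76.4, 0.0, 55.9]
grip_width: 0.0001
gripper_force: 38.8
```

Call:
drive_tool(offset=[[-0.05,0,0.02],[-0.05,0,0.02],[-0.05,0,0.02],[-0.05,0,0.02],[0,0,0],[0,0,0],[0,0,0],[0,0,0],[0,0,0],[0,0,0]], turn=[[0,0,0],[0,0,0],[0,0,0],[0,0,0],[0,0,0],[0,0,0],[0,0,0],[0,0,0],[0,0,0],[0,0,0]], hand=[0,0,0,0,0,0,0,0,0,0])

```text
time_s: 5.1
position: [0.6321, 0.1841, 0.2174]
tool_rot: [[-0.998, 0.049, -0.024], [0.049, 0.999, -0.002], [0.024, -0.003, -1.0]]
ft_force: [-60.6, -4.7, 29.0]
grip_width: 0.0002
gripper_force: 30.9
```

Run:
```python
from h import *
from rig import get_image
import cv2
s=observe();print(s["time_s"],S(s["position"]),s["ft_force"])
t=get_image("top");c=get_image("scene");cv2.imwrite("pics/t1.png",t);cv2.imwrite("pics/s1.png",c)
a=cv2.resize(t[130:330,55:320],(795,600));cv2.imwrite("pics/t1c.png",a)
```

```text
5.1 [0.0902 0.0003 0.2174] [-60.6062  -4.6962  29.0219]
```

View pics/t1c.png

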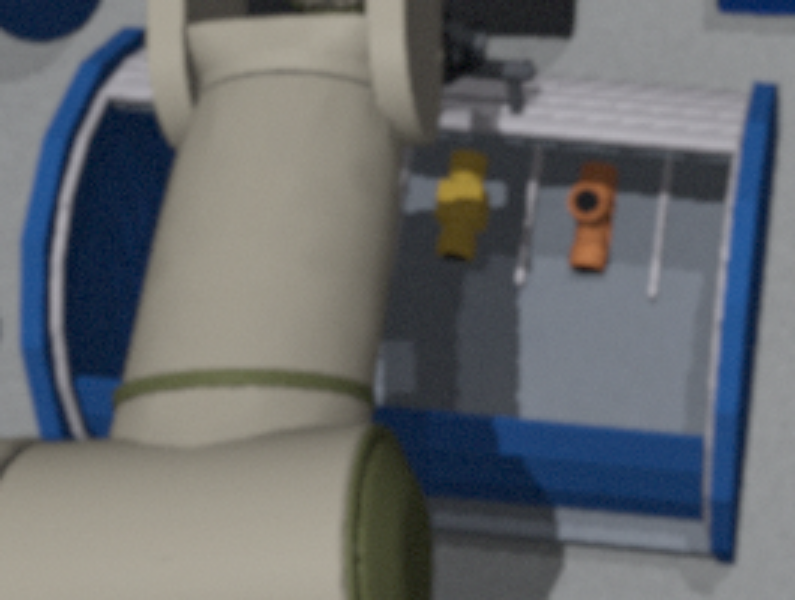

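The door is up against its stop. The tee (590,210) and union (460,205) fill the right and middle bays, so the left bay (y = +100) is free. Next, the valve.

Run:
```python
from h import *
print(observe()["q"])
D=down();V=np.array([.487,-.437,0]);Dv=down(np.radians(-2))
plan([(W(.03,0,.29),D,3),(V+[0,0,.20],Dv,17)])
```

```text
[  5.9439  34.235   55.1691   0.032   91.9811 -81.2325]
[[0.52, -0.0, -0.59], [0.51, -0.0, -0.6], [0.51, -0.0, -0.6], [0.08, -0.92, 0.13], [0.08, -0.92, 0.13], [0.08, -0.92, 0.13], [0.08, -0.92, 0.13], [0.08, -0.92, 0.13], [0.08, -0.92, 0.13], [0.08, -0.92, 0.13], [0.08, -0.92, 0.13], [0.08, -0.92, 0.13], [0.09, -0.92, 0.13], [0.09, -0.92, 0.13], [0.09, -0.92, 0.13], [0.09, -0.92, 0.13], [0.09, -0.92, 0.13], [0.09, -0.92, 0.13], [0.09, -0.92, 0.13], [0.09, -0.92, 0.13]]
[[-0.01, -0.08, 0.01], [-0.01, -0.08, 0.01], [-0.01, -0.08, 0.01], [-0.0, -0.0, -0.01], [-0.0, -0.0, -0.01], [-0.0, -0.0, -0.01], [-0.0, -0.0, -0.01], [-0.0, -0.0, -0.01], [-0.0, -0.0, -0.01], [-0.0, -0.0, -0.01], [-0.0, -0.0, -0.01], [-0.0, -0.0, -0.01], [-0.0, -0.0, -0.01], [-0.0, -0.0, -0.01], [-0.0, -0.0, -0.01], [-0.0, -0.0, -0.01], [-0.0, -0.0, -0.01], [-0.0, -0.0, -0.01], [-0.0, -0.0, -0.01], [-0.0, -0.0, -0.01]]
```

Call:
drive_tool(offset=[[0.52,0,-0.6],[0.52,0,-0.6],[0.52,0,-0.6],[0.08,-0.92,-0.2],[0.08,-0.92,-0.1],[0.08,-0.92,0],[0.08,-0.92,0],[0.08,-0.92,0],[0.08,-0.92,0],[0.08,-0.92,0]], turn=[[0,0,0],[0,0,0],[0,0,0],[0,0,0],[0,0,0],[0,0,0],[0,0,0],[0,0,0],[0,0,0],[0,0,0]], hand=[0,0,0,0,0,0,0,0,0,0])

```text
time_s: 6.45
position: [0.5444, -0.0712, 0.2993]
tool_rot: [[-0.999, 0.052, 0.001], [0.052, 0.999, -0.001], [-0.001, -0.001, -1.0]]
ft_force: [0.5, 0.4, 0.4]
grip_width: -0.0002
gripper_force: 0.0
```

Call:
drive_tool(offset=[[0.08,-0.92,0],[0.08,-0.92,0],[0.08,-0.92,0.2],[0.08,-0.92,0.3],[0.08,-0.92,0.4],[0.08,-0.92,0.4],[0.08,-0.92,0.4],[0.08,-0.92,0.4],[0.08,-0.92,0.4],[0,0,0]], turn=[[0,0,0],[0,0,0],[0,0,0],[0,0,0],[0,0,0],[0,0,0],[0,0,0],[0,0,0],[0,0,0],[0,0,0]], hand=[0,0,0,1,1,1,1,1,1,1])

```text
time_s: 7.7
position: [0.4972, -0.4013, 0.1972]
tool_rot: [[-0.998, 0.055, -0.002], [0.055, 0.998, 0.001], [0.002, 0.001, -1.0]]
ft_force: [0.6, 0.3, 0.6]
grip_width: 0.0852
gripper_force: 0.0
```

Run:
```python
from h import *
from rig import get_image
import cv2
s=observe();print(s["time_s"],s["position"],s["q"],s["grip_width"])
c=get_image("scene");t=get_image("top");cv2.imwrite("pics/s2.png",c);cv2.imwrite("pics/t2.png",t)
a=cv2.resize(t[130:330,55:320],(795,600));cv2.imwrite("pics/t2c.png",a)
x0=[int(v) for v in (150,240,60,70)]
V=np.array([.487,-.437,0]);Dv=down(np.radians(-2))
plan([(V+[0,0,.075],Dv,5),(V+[0,0,.020],Dv,5)])
```

```text
7.7 [ 0.4972 -0.4013  0.1972] [ -49.4948   32.2691   62.1279   -0.0233   85.7181 -136.353 ] 0.0851601204922627
[[0.05, -0.19, 0.62], [0.05, -0.19, 0.62], [0.05, -0.19, 0.62], [0.05, -0.19, 0.62], [0.05, -0.19, 0.62], [0.0, 0.0, 0.28], [0.0, 0.0, 0.28], [0.0, 0.0, 0.28], [0.0, 0.0, 0.28], [0.0, 0.0, 0.28]]
[[-0.0, 0.0, -0.03], [-0.0, 0.0, -0.03], [-0.0, 0.0, -0.03], [-0.0, 0.0, -0.03], [-0.0, 0.0, -0.03], [-0.0, -0.0, -0.0], [-0.0, -0.0, -0.0], [-0.0, -0.0, -0.0], [-0.0, -0.0, -0.0], [-0.0, -0.0, -0.0]]
```

View pics/t2c.png

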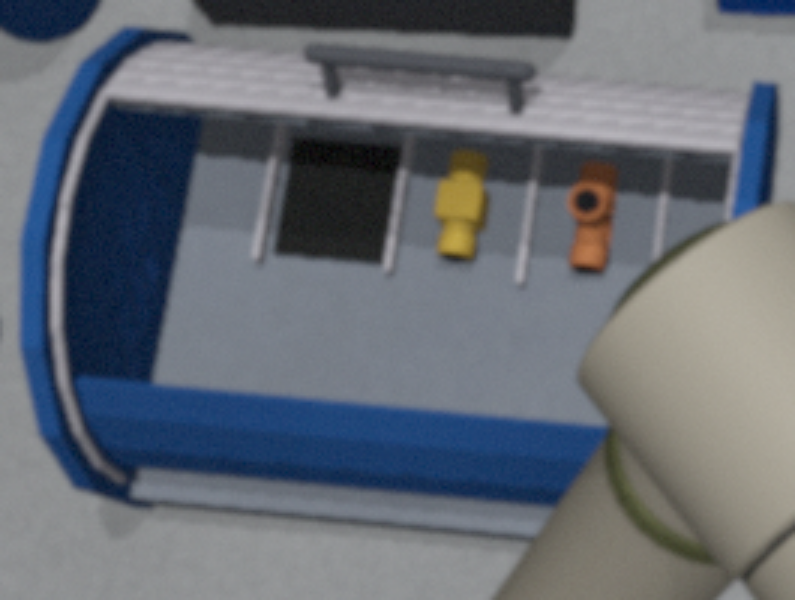

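The black pad is clear in the left bay, with front corners at crop (275,253) and (382,262). The door stays up. Descending to grip the valve.

Call:
drive_tool(offset=[[0.05,-0.19,0.6],[0.05,-0.19,0.6],[0.05,-0.19,0.6],[0.05,-0.19,0.6],[0.05,-0.19,0.6],[0,0,0.29],[0,0,0.29],[0,0,0.29],[0,0,0.29],[0,0,0.29]], turn=[[0,0,-0.03],[0,0,-0.03],[0,0,-0.03],[0,0,-0.03],[0,0,-0.03],[0,0,0],[0,0,0],[0,0,0],[0,0,0],[0,0,0]], hand=[1,1,1,1,1,1,1,1,1,1])

```text
time_s: 9.05
position: [0.4864, -0.4363, 0.0207]
tool_rot: [[-0.999, 0.036, 0.0], [0.036, 0.999, -0.0], [-0.0, -0.0, -1.0]]
ft_force: [-0.4, -0.6, 0.2]
grip_width: 0.0852
gripper_force: 0.0
```

Run:
```python
from h import *
from rig import get_image
import cv2
s=observe();print(s["time_s"],s["position"],s["ft_force"])
c=get_image("scene");cv2.imwrite("pics/s3.png",np.hstack([cv2.resize(c[230:330,130:250],(720,600))]))
P=lambda x,y:(x/3+55,y/3+130)
f=[onz("top",P(*p),.048) for p in((275,253),(382,262),(400,148),(293,140))]
print([S(p) for p in f], "front mid",S((f[0]+f[1])/2), "yaw front",np.degrees(np.arctan2(-(f[0]-f[1])[0],(f[0]-f[1])[1])),"side",[np.degrees(np.arctan2(d[1],d[0])) for d in(f[2]-f[1],f[3]-f[0])])
```

```text
9.05 [ 0.4864 -0.4363  0.0207] [-0.3529 -0.5897  0.2202]
[array([0.0179, 0.1378, 0.048 ]), array([0.0184, 0.0559, 0.048 ]), array([0.1101, 0.056 , 0.048 ]), array([0.109 , 0.1393, 0.048 ])] front mid [0.0182 0.0968 0.048 ] yaw front -2.6588108513532793 side [np.float64(-2.905635732597124), np.float64(-2.063147830101157)]
```

View pics/s3.png

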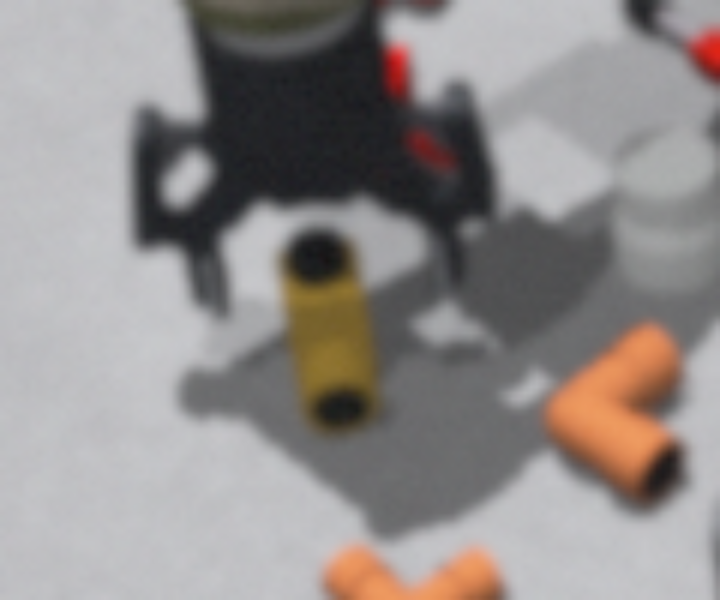

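The fingers straddle the valve block, with the elbow and jar clear. The final placing needs a 30° lean, so I'll lean now about the grasp point before closing.

Run:
```python
from h import *
L=down(np.radians(-2.2),30);p=np.array([.488,-.437,.042])+.022*L[:,2];print(p)
plan([(p,L,7)])
```

```text
[ 0.499  -0.4374  0.0229]
[[-0.05, -0.0, -0.01], [-0.05, -0.0, -0.01], [-0.05, -0.0, -0.01], [-0.05, -0.0, -0.0], [-0.05, -0.0, 0.0], [-0.05, -0.0, 0.0], [-0.05, -0.0, 0.01]]
[[0.0, -0.72, 0.0], [0.0, -0.72, 0.0], [0.0, -0.72, 0.0], [0.0, -0.72, 0.0], [0.0, -0.72, 0.0], [0.0, -0.72, 0.0], [0.0, -0.72, 0.0]]
```

Call:
drive_tool(offset=[[-0.05,0,-0.01],[-0.05,0,-0.01],[-0.05,0,-0.01],[-0.05,0,0],[-0.05,0,0],[-0.05,0,0],[-0.05,0,0.01],[0,0,0],[0,0,0],[0,0,0]], turn=[[0,-0.72,0],[0,-0.72,0],[0,-0.72,0],[0,-0.72,0],[0,-0.72,0],[0,-0.72,0],[0,-0.72,0],[0,0,0],[0,0,0],[0,0,0]], hand=[1,1,1,1,1,1,1,1,0.8,0.6], newtons=70)

```text
time_s: 10.35
position: [0.5229, -0.4374, 0.0405]
tool_rot: [[-0.885, 0.064, 0.462], [0.06, 0.998, -0.024], [-0.463, 0.006, -0.887]]
ft_force: [0.1, 1.1, -0.4]
grip_width: 0.0523
gripper_force: 0.0
```

Call:
drive_tool(offset=[[0,0,0],[0,0,0],[0,0,0],[0,0,0],[0,0,0],[0,0,0],[0,0,0],[0,0,0],[0,0,0],[0,0,0]], turn=[[0,0,0],[0,0,0],[0,0,0],[0,0,0],[0,0,0],[0,0,0],[0,0,0],[0,0,0],[0,0,0],[0,0,0]], hand=[0.3,0,0,0,0,0,0,0,0,0], newtons=70)

```text
time_s: 11.6
position: [0.5233, -0.4378, 0.0411]
tool_rot: [[-0.884, 0.065, 0.463], [0.06, 0.998, -0.025], [-0.464, 0.005, -0.886]]
ft_force: [0.5, -4.4, 5.5]
grip_width: 0.0282
gripper_force: 69.2
```

Run:
```python
from h import *
s=observe();print(s["time_s"],s["position"],s["grip_width"],s["gripper_force"],s["ft_force"]);print(s["tool_rot"])
R=np.array(s["tool_rot"]);p=np.array(s["position"])
plan([(p+[0,0,.28],R,10)])
```

```text
11.6 [ 0.5233 -0.4378  0.0411] 0.028202303761042324 69.20105030760169 [ 0.4628 -4.4477  5.54  ]
[[-0.8839  0.0649  0.4631]
 [ 0.06    0.9979 -0.0252]
 [-0.4638  0.0055 -0.8859]]
[[-0.32, 0.0, -0.62], [-0.32, 0.0, -0.62], [-0.32, 0.0, -0.62], [-0.32, 0.0, -0.62], [-0.32, 0.0, -0.62], [-0.32, 0.0, -0.62], [-0.32, 0.0, -0.62], [-0.32, 0.0, -0.62], [-0.32, 0.0, -0.62], [-0.32, 0.0, -0.62]]
[[0.0, 0.0, 0.0], [0.0, 0.0, 0.0], [0.0, 0.0, 0.0], [0.0, 0.0, 0.0], [0.0, 0.0, 0.0], [0.0, 0.0, 0.0], [0.0, 0.0, 0.0], [0.0, 0.0, 0.0], [0.0, 0.0, 0.0], [0.0, 0.0, 0.0]]
```

Run:
```python
from h import *
s=observe();print(s["q"],s["qvel"],s["joint_efforts"])
```

```text
[ -58.3329   39.29     83.5089   32.3532   45.3857 -165.206 ] [-0.0285  0.1022 -0.0117 -0.0195 -0.018  -0.0856] [  2.0228 -50.7951 -13.7745   0.7939   0.8934   0.1284]
```

Call:
drive_tool(offset=[[0,0,0],[0,0,0],[0,0,0],[0,0,0],[0,0,0],[0,0,0],[0,0,0],[0,0,0],[0,0,0],[0,0,0]], turn=[[0,0,0],[0,0,0],[0,0,0],[0,0,0],[0,0,0],[0,0,0],[0,0,0],[0,0,0],[0,0,0],[0,0,0]], hand=[0.4,0.5,0.6,0.8,1,1,1,1,1,1])

```text
time_s: 12.85
position: [0.5232, -0.4375, 0.0408]
tool_rot: [[-0.884, 0.065, 0.463], [0.06, 0.998, -0.025], [-0.463, 0.006, -0.886]]
ft_force: [0.0, 0.6, 0.3]
grip_width: 0.0852
gripper_force: 0.0
```

Run:
```python
from h import *
from rig import get_image
import cv2
s=observe();print(s["time_s"],s["position"],s["grip_width"],s["q"])
c=get_image("scene");t=get_image("top")
o=np.hstack([cv2.resize(c[240:320,150:230],(400,400)),cv2.resize(t[220:300,445:525],(400,400))]);cv2.imwrite("pics/s4.png",o)
```

```text
12.85 [ 0.5232 -0.4375  0.0408] 0.0852417870890389 [ -58.3303   39.3003   83.5324   32.3469   45.4    -165.2073]
```

View pics/s4.png

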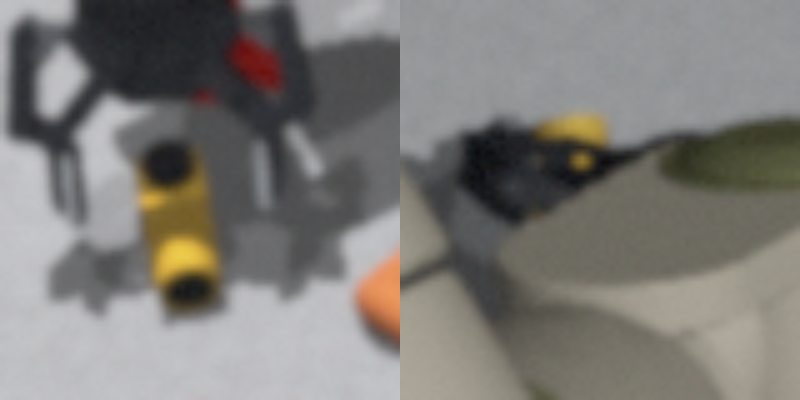

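q6 ran into its limit, so the fingers closed off target. The valve is still upright and in place. I'll lift, make the half turn about the tool axis to free the wrist, then lean again.

Run:
```python
from h import *
s=observe();R=np.array(s["tool_rot"])
D=down(np.radians(-2.2))
plan([(np.array([.518,-.437,.15]),R,3),(np.array([.488,-.437,.20]),D,5)])
F=D@np.diag([-1,-1,1]);L=down(np.radians(-2.2),30)@np.diag([-1,-1,1])
G=np.array([.488,-.437,.042])+.022*L[:,2]
print("flip then")
plan([(G+[0,0,.1],L,6),(G,L,4)],np.array([.488,-.437,.2]),F)
```

```text
[[-0.38, 0.01, -0.83], [-0.38, 0.01, -0.83], [-0.38, 0.01, -0.83], [0.02, -0.01, -0.29], [0.04, -0.01, -0.29], [0.07, -0.01, -0.28], [0.1, -0.01, -0.27], [0.13, -0.01, -0.26]]
[[0.0, 0.0, 0.0], [0.0, 0.0, 0.0], [0.0, 0.0, 0.0], [-0.0, 0.92, -0.05], [-0.0, 0.92, -0.05], [-0.0, 0.92, -0.05], [-0.0, 0.92, -0.05], [-0.0, 0.92, -0.05]]
flip then
[[0.05, -0.0, 0.32], [0.02, -0.0, 0.32], [-0.01, -0.0, 0.32], [-0.04, -0.0, 0.32], [-0.07, -0.0, 0.32], [-0.09, -0.0, 0.31], [-0.31, 0.0, 0.54], [-0.31, 0.0, 0.54], [-0.31, 0.0, 0.54], [-0.31, 0.0, 0.54]]
[[0.0, 0.83, -0.0], [0.0, 0.83, -0.0], [0.0, 0.83, -0.0], [0.0, 0.83, -0.0], [0.0, 0.83, -0.0], [0.0, 0.83, -0.0], [-0.0, -0.0, 0.0], [-0.0, -0.0, 0.0], [-0.0, -0.0, 0.0], [-0.0, -0.0, 0.0]]
```

Call:
drive_tool(offset=[[-0.38,0,-0.83],[-0.38,0,-0.83],[-0.38,0,-0.83],[0.02,0,-0.29],[0.04,0,-0.29],[0.07,0,-0.28],[0.1,0,-0.27],[0.13,0,-0.26],[0,0,0],[0,0,0]], turn=[[0,0,0],[0,0,0],[0,0,0],[0,0.92,-0.05],[0,0.92,-0.05],[0,0.92,-0.05],[0,0.92,-0.05],[0,0.92,-0.05],[0,0,1],[0,0,1]], hand=[1,1,1,1,1,1,1,1,1,1])

```text
time_s: 14.2
position: [0.4877, -0.4361, 0.1997]
tool_rot: [[-0.968, 0.249, 0.0], [0.249, 0.968, 0.0], [-0.0, 0.0, -1.0]]
ft_force: [0.5, 0.7, 0.2]
grip_width: 0.0849
gripper_force: 0.0
```

Call:
drive_tool(offset=[[0,0,0],[0,0,0],[0,0,0],[0,0,0],[0,0,0],[0,0,0],[0,0,0],[0,0,0],[0,0,0],[0,0,0]], turn=[[0,0,1],[0,0,1],[0,0,1],[0,0,1],[0,0,1],[0,0,1],[0,0,1],[0,0,1],[0,0,1],[0,0,1]], hand=[1,1,1,1,1,1,1,1,1,1])

```text
time_s: 15.45
position: [0.4874, -0.4362, 0.1998]
tool_rot: [[-0.268, 0.963, 0.0], [0.963, 0.268, 0.0], [0.0, 0.0, -1.0]]
ft_force: [-0.0, 0.0, -0.0]
grip_width: 0.085
gripper_force: 0.0
```

Call:
drive_tool(offset=[[0,0,0],[0,0,0],[0,0,0],[0,0,0],[0,0,0],[0,0,0],[0,0,0],[0,0,0],[0,0,0],[0,0,0]], turn=[[0,0,1],[0,0,1],[0,0,1],[0,0,1],[0,0,1],[0,0,1],[0,0,1],[0,0,1],[0,0,1],[0,0,1]], hand=[1,1,1,1,1,1,1,1,1,1])

```text
time_s: 16.7
position: [0.4875, -0.4362, 0.1997]
tool_rot: [[0.7, 0.714, 0.0], [0.714, -0.7, 0.0], [0.0, -0.0, -1.0]]
ft_force: [0.0, 0.2, -0.3]
grip_width: 0.0854
gripper_force: 0.0
```

Run:
```python
from h import *
s=observe();print(s["q"],s["position"],np.array(s["tool_rot"]))
F=down(np.radians(-2.2))@np.diag([-1,-1,1]);L=down(np.radians(-2.2),30)@np.diag([-1,-1,1])
G=np.array([.488,-.437,.042])+.022*L[:,2]
plan([(np.array([.488,-.437,.2]),F,8),(G+[0,0,.1],L,6),(G,L,6)])
```

```text
[-52.1751  33.7069  59.035    0.0071  87.2649  -7.7137] [ 0.4875 -0.4362  0.1997] [[ 0.7004  0.7137  0.    ]
 [ 0.7137 -0.7004  0.0002]
 [ 0.0001 -0.0001 -1.    ]]
[[-0.0, 0.0, -0.0], [-0.0, 0.0, -0.0], [0.0, 0.0, -0.0], [0.0, 0.0, -0.0], [0.0, 0.0, -0.0], [0.0, 0.0, -0.0], [0.0, 0.0, -0.0], [0.0, 0.0, -0.0], [0.05, -0.0, 0.32], [0.02, -0.0, 0.32], [-0.01, -0.0, 0.32], [-0.04, -0.0, 0.32], [-0.07, -0.0, 0.32], [-0.09, -0.0, 0.31], [-0.21, -0.0, 0.36], [-0.21, -0.0, 0.36], [-0.21, -0.0, 0.36], [-0.21, -0.0, 0.36], [-0.21, -0.0, 0.36], [-0.21, -0.0, 0.36]]
[[-0.0, -0.0, 0.99], [-0.0, -0.0, 0.99], [-0.0, -0.0, 0.99], [-0.0, -0.0, 0.99], [-0.0, -0.0, 0.99], [-0.0, -0.0, 0.99], [-0.0, -0.0, 0.99], [-0.0, -0.0, 0.99], [-0.0, 0.83, 0.0], [-0.0, 0.83, 0.0], [-0.0, 0.83, 0.0], [-0.0, 0.83, 0.0], [-0.0, 0.83, 0.0], [-0.0, 0.83, 0.0], [0.0, -0.0, 0.0], [0.0, -0.0, 0.0], [0.0, -0.0, 0.0], [0.0, -0.0, 0.0], [0.0, -0.0, 0.0], [0.0, -0.0, 0.0]]
```

Call:
drive_tool(offset=[[0,0,0],[0,0,0],[0,0,0],[0,0,0],[0,0,0],[0,0,0],[0,0,0],[0,0,0],[0.05,0,0.32],[0.02,0,0.32]], turn=[[0,0,0.99],[0,0,0.99],[0,0,0.99],[0,0,0.99],[0,0,0.99],[0,0,0.99],[0,0,0.99],[0,0,0.99],[0,0.83,0],[0,0.83,0]], hand=[1,1,1,1,1,1,1,1,1,1])

```text
time_s: 17.95
position: [0.4917, -0.4363, 0.1741]
tool_rot: [[0.984, -0.031, 0.176], [-0.031, -1.0, -0.006], [0.176, 0.0, -0.984]]
ft_force: [-0.3, 0.2, -0.6]
grip_width: 0.0853
gripper_force: 0.0
```

Call:
drive_tool(offset=[[-0.01,0,0.32],[-0.04,0,0.32],[-0.07,0,0.32],[-0.09,0,0.31],[-0.21,0,0.36],[-0.21,0,0.36],[-0.21,0,0.36],[-0.21,0,0.36],[-0.21,0,0.36],[-0.21,0,0.36]], turn=[[0,0.83,0],[0,0.83,0],[0,0.83,0],[0,0.83,0],[0,0,0],[0,0,0],[0,0,0],[0,0,0],[0,0,0],[0,0,0]], hand=[1,1,1,1,1,1,1,1,1,1])

```text
time_s: 19.2
position: [0.4981, -0.4366, 0.022]
tool_rot: [[0.867, -0.031, 0.498], [-0.027, -1.0, -0.016], [0.498, 0.0, -0.867]]
ft_force: [0.3, -0.0, -1.2]
grip_width: 0.0853
gripper_force: 0.0
```

Run:
```python
from h import *
from rig import get_image
import cv2
s=observe();print(s["q"],s["position"],s["ft_force"]);print(np.array(s["tool_rot"]))
c=get_image("scene");o=cv2.resize(c[240:320,150:230],(600,600));cv2.imwrite("pics/s5.png",o)
```

```text
[-61.3854  39.8354  88.1997  39.1584  42.8789   3.2446] [ 0.4981 -0.4366  0.022 ] [ 0.2876 -0.0398 -1.2277]
[[ 0.8667 -0.031   0.4979]
 [-0.0268 -0.9995 -0.0155]
 [ 0.4982  0.0001 -0.8671]]
```

View pics/s5.png

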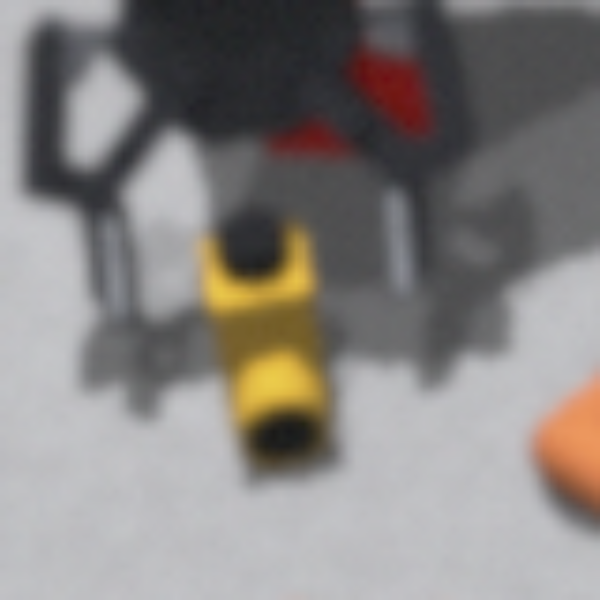

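The valve is upright where it was, cap at (184,273), and the fingers straddle its block. Closing.

Call:
drive_tool(offset=[[0,0,0],[0,0,0],[0,0,0],[0,0,0],[0,0,0],[0,0,0],[0,0,0],[0,0,0],[0,0,0],[0,0,0]], turn=[[0,0,0],[0,0,0],[0,0,0],[0,0,0],[0,0,0],[0,0,0],[0,0,0],[0,0,0],[0,0,0],[0,0,0]], hand=[0.8,0.6,0.5,0.4,0.3,0.2,0,0,0,0], newtons=70)

```text
time_s: 20.5
position: [0.4981, -0.4368, 0.0238]
tool_rot: [[0.866, -0.031, 0.499], [-0.027, -1.0, -0.016], [0.499, 0.001, -0.867]]
ft_force: [-3.5, 1.2, 4.5]
grip_width: 0.033
gripper_force: 69.8
```

Run:
```python
from h import *
s=observe();R=np.array(s["tool_rot"]);p=np.array(s["position"]);print(p,s["ft_force"],R)
L=down(np.radians(-2.6),30)@np.diag([-1,-1,1])
v=np.array([.4875,-.437,0]); off=R.T@(p-v) # TCP rel to valve origin in tool
print("off",off)
plan([(p+[0,0,.29],R,10)])
tgt=lambda x,y,z:W(x,y,z)+L@off
print(tgt(.066,.0975,.048))
plan([(tgt(-.05,.0975,.29),L,20)],p+[0,0,.29],R)
```

```text
[ 0.4981 -0.4368  0.0238] [-3.4784  1.1775  4.546 ] [[ 0.8663 -0.0312  0.4986]
 [-0.0266 -0.9995 -0.0163]
 [ 0.4989  0.0008 -0.8667]]
off [ 0.0211 -0.0005 -0.0154]
[[0.36, 0.0, -0.63], [0.36, 0.0, -0.63], [0.36, 0.0, -0.63], [0.36, 0.0, -0.63], [0.36, 0.0, -0.63], [0.36, 0.0, -0.63], [0.36, 0.0, -0.63], [0.36, 0.0, -0.63], [0.36, 0.0, -0.63], [0.36, 0.0, -0.63]]
[[0.0, 0.0, 0.0], [0.0, 0.0, 0.0], [0.0, 0.0, 0.0], [0.0, 0.0, 0.0], [0.0, 0.0, 0.0], [0.0, 0.0, 0.0], [0.0, 0.0, 0.0], [0.0, 0.0, 0.0], [0.0, 0.0, 0.0], [0.0, 0.0, 0.0]]
[0.6236 0.2824 0.0718]
[[-0.01, -0.91, -0.01], [-0.01, -0.91, -0.01], [-0.01, -0.91, -0.01], [-0.02, -0.91, -0.01], [-0.02, -0.91, -0.01], [-0.02, -0.91, -0.01], [-0.02, -0.91, -0.01], [-0.02, -0.91, -0.01], [-0.02, -0.91, -0.01], [-0.02, -0.91, -0.01], [-0.02, -0.91, -0.01], [-0.02, -0.91, -0.01], [-0.02, -0.91, -0.01], [-0.02, -0.91, -0.01], [-0.02, -0.91, -0.01], [-0.02, -0.91, -0.01], [-0.02, -0.91, -0.01], [-0.02, -0.91, -0.01], [-0.02, -0.91, -0.01], [-0.02, -0.91, -0.01]]
[[-0.0, 0.0, 0.01], [-0.0, 0.0, 0.01], [-0.0, 0.0, 0.01], [-0.0, 0.0, 0.01], [-0.0, 0.0, 0.01], [-0.0, 0.0, 0.01], [-0.0, 0.0, 0.01], [-0.0, 0.0, 0.01], [-0.0, 0.0, 0.01], [-0.0, 0.0, 0.01], [-0.0, 0.0, 0.01], [-0.0, 0.0, 0.01], [-0.0, 0.0, 0.01], [-0.0, 0.0, 0.01], [-0.0, 0.0, 0.01], [-0.0, 0.0, 0.01], [-0.0, 0.0, 0.01], [-0.0, 0.0, 0.01], [-0.0, 0.0, 0.01], [-0.0, 0.0, 0.01]]
```

Call:
drive_tool(offset=[[0.36,0,-0.63],[0.36,0,-0.63],[0.36,0,-0.63],[0.36,0,-0.63],[0.36,0,-0.63],[0.36,0,-0.63],[0.36,0,-0.63],[0.36,0,-0.63],[0.36,0,-0.63],[0.36,0,-0.63]], turn=[[0,0,0],[0,0,0],[0,0,0],[0,0,0],[0,0,0],[0,0,0],[0,0,0],[0,0,0],[0,0,0],[0,0,0]], hand=[0,0,0,0,0,0,0,0,0,0])

```text
time_s: 21.75
position: [0.4969, -0.4361, 0.313]
tool_rot: [[0.868, -0.031, 0.496], [-0.028, -1.0, -0.014], [0.496, -0.002, -0.868]]
ft_force: [0.4, -0.4, -4.8]
grip_width: 0.0333
gripper_force: 70.3
```

Call:
drive_tool(offset=[[-0.01,-0.5,0],[-0.01,-0.9,0],[-0.01,-0.9,0],[-0.02,-0.9,0],[-0.02,-0.9,0],[-0.02,-0.9,0],[-0.02,-0.9,0],[-0.02,-0.9,0],[-0.02,-0.9,0],[-0.02,-0.9,0]], turn=[[0,0,0],[0,0,0],[0,0,0],[0,0,0],[0,0,0],[0,0,0],[0,0,0],[0,0,0],[0,0,0],[0,0,0]], hand=[0,0,0,0,0,0,0,0,0,0])

```text
time_s: 23.0
position: [0.5013, -0.0911, 0.3089]
tool_rot: [[0.868, -0.031, 0.496], [-0.027, -1.0, -0.015], [0.496, -0.001, -0.868]]
ft_force: [-0.2, -0.6, -3.5]
grip_width: 0.0332
gripper_force: 70.8
```

```bash
cat >> h.py <<'E'
OFF=np.array([.0211,0,-.0154])
LP=down(np.radians(-2.6),30)@np.diag([-1,-1,1])
tgt=lambda x,y,z:W(x,y,z)+LP@OFF
E
python3 - <<'E'
from h import *
s=observe();print(s["q"],s["position"],s["ft_force"],s["grip_width"]);print(np.array(s["tool_rot"]))
plan([(tgt(-.05,.0975,.28),LP,10)])
E
```

```text
[-30.992    2.688   92.4778  16.3916  59.4034  55.6091] [ 0.5013 -0.0911  0.3089] [-0.1847 -0.566  -3.4537] 0.0331736565286874
[[ 0.8678 -0.031   0.4959]
 [-0.0274 -0.9995 -0.0145]
 [ 0.4961 -0.001  -0.8683]]
[[-0.02, -0.95, 0.0], [-0.02, -0.95, 0.0], [-0.02, -0.95, 0.0], [-0.02, -0.95, 0.0], [-0.02, -0.95, 0.0], [-0.02, -0.95, 0.0], [-0.03, -0.95, 0.0], [-0.03, -0.95, -0.0], [-0.03, -0.95, -0.0], [-0.03, -0.95, -0.0]]
[[-0.01, 0.0, 0.01], [-0.01, 0.0, 0.01], [-0.01, 0.0, 0.01], [-0.01, 0.0, 0.01], [-0.01, 0.0, 0.01], [-0.01, 0.0, 0.01], [-0.01, 0.0, 0.01], [-0.01, 0.0, 0.01], [-0.01, 0.0, 0.01], [-0.01, 0.0, 0.01]]
```

Call:
drive_tool(offset=[[-0.02,-0.95,0],[-0.02,-0.95,0],[-0.02,-0.95,0],[-0.02,-0.95,0],[-0.02,-0.95,0],[-0.02,-0.95,0],[-0.02,-0.95,0],[-0.03,-0.95,0],[-0.03,-0.95,0],[-0.03,-0.5,0]], turn=[[0,0,0],[0,0,0],[0,0,0],[0,0,0],[0,0,0],[0,0,0],[0,0,0],[0,0,0],[0,0,0],[0,0,0]], hand=[0,0,0,0,0,0,0,0,0,0])

```text
time_s: 24.25
position: [0.5044, 0.2712, 0.3039]
tool_rot: [[0.868, -0.03, 0.495], [-0.025, -1.0, -0.015], [0.495, 0.001, -0.869]]
ft_force: [-0.5, -0.4, -3.9]
grip_width: 0.0332
gripper_force: 70.9
```

Run:
```python
from h import *
from rig import get_image
import cv2
s=observe();print(s["q"],s["position"],s["ft_force"],s["grip_width"]);print(np.array(s["tool_rot"]))
# valve check: where cap should be & yellow mask
R=np.array(s["tool_rot"]);o=np.array(s["position"])-R@OFF
for n in("scene","top"):
    im=get_image(n);cv2.imwrite(f"pics/hold_{n}.png",im);hsv=cv2.cvtColor(im,cv2.COLOR_BGR2HSV);m=cv2.inRange(hsv,(18,110,60),(35,255,255))
    e=proj(n,o+[0,0,.035]);print(n,"expect",e)
    k,l,st,c=cv2.connectedComponentsWithStats(m)
    for i in range(1,k):
        if st[i,4]>30:print(st[i],c[i])
plan([(tgt(.060,.0975,.085),LP,10),(tgt(.066,.0975,.056),LP,6),(tgt(.066,.0975,.0485),LP,4)])
```

```text
[ 21.5455  11.7432  82.4594 -13.2585  58.8417 117.3869] [0.5044 0.2712 0.3039] [-0.5166 -0.4413 -3.8863] 0.033247799111293344
[[ 0.8682 -0.0296  0.4953]
 [-0.0253 -0.9996 -0.0155]
 [ 0.4955  0.0009 -0.8686]]
scene expect [468.4773 164.3284]
[460 156  19  28 319] [469.5517 169.4577]
top expect [123.7752 211.8417]
[200 180  17  36 456] [208.5548 197.6776]
[120 187  20  22 290] [129.4276 195.6379]
[119 229  14   9  80] [127.025 233.1  ]
[[0.0, -0.04, 0.56], [0.0, -0.04, 0.56], [0.0, -0.04, 0.56], [0.0, -0.04, 0.56], [0.0, -0.04, 0.56], [0.0, -0.04, 0.56], [0.0, -0.04, 0.56], [0.0, -0.04, 0.56], [0.0, -0.04, 0.56], [0.0, -0.04, 0.56], [-0.04, 0.0, 0.12], [-0.04, 0.0, 0.12], [-0.04, 0.0, 0.12], [-0.04, 0.0, 0.12], [-0.04, 0.0, 0.12], [-0.04, 0.0, 0.12], [-0.02, -0.0, 0.04], [-0.02, -0.0, 0.04], [-0.02, -0.0, 0.04], [-0.02, -0.0, 0.04]]
[[-0.01, 0.0, 0.01], [-0.01, 0.0, 0.01], [-0.01, 0.0, 0.01], [-0.01, 0.0, 0.01], [-0.01, 0.0, 0.01], [-0.01, 0.0, 0.01], [-0.01, 0.0, 0.01], [-0.01, 0.0, 0.01], [-0.01, 0.0, 0.01], [-0.01, 0.0, 0.01], [-0.0, -0.0, 0.0], [-0.0, -0.0, 0.0], [-0.0, -0.0, 0.0], [-0.0, -0.0, 0.0], [-0.0, -0.0, 0.0], [-0.0, -0.0, 0.0], [-0.0, -0.0, 0.0], [-0.0, -0.0, 0.0], [-0.0, -0.0, 0.0], [-0.0, -0.0, 0.0]]
```

Run:
```python
from h import *
s=observe();R=np.array(s["tool_rot"]);o=np.array(s["position"])-R@OFF
xh=np.array([R[0,0],R[1,0],0]);xh/=np.linalg.norm(xh)
yh=np.array([-xh[1],xh[0],0])
for n in("scene","top"):
  for e in(.045,.03,-.03,-.045): print(n,e,[proj(n,o+xh*e+yh*k+[0,0,.034]).round(1) for k in(.0165,0,-.0165)], proj(n,o+xh*e+[0,0,.0505]).round(1))
  print("cap",proj(n,o+[0,0,.07]).round(1))
import cv2
c=cv2.imread("pics/hold_scene.png")[130:220,410:530];t=cv2.imread("pics/hold_top.png")[170:260,80:200]
cv2.imwrite("pics/hold.png",np.vstack([cv2.resize(t,None,fx=3.3,fy=3.3),cv2.resize(c,None,fx=3.3,fy=3.3)]))
```

```text
scene 0.045 [array([481.3, 174.6]), array([474.6, 175.1]), array([467.9, 175.6])] [475.8 169.3]
scene 0.03 [array([479.2, 171.1]), array([472.5, 171.6]), array([465.9, 172.1])] [473.7 165.8]
scene -0.03 [array([470.8, 157.6]), array([464.4, 158. ]), array([457.9, 158.5])] [465.5 152.3]
scene -0.045 [array([468.8, 154.3]), array([462.4, 154.8]), array([456. , 155.2])] [463.5 149.1]
cap [470.9 152. ]
top 0.045 [array([118.7, 187. ]), array([128. , 187.6]), array([137.3, 188.2])] [124.6 184.4]
top 0.03 [array([117.4, 195. ]), array([126.7, 195.6]), array([136. , 196.3])] [123.3 192.6]
top -0.03 [array([111.9, 227.9]), array([121.3, 228.6]), array([130.8, 229.2])] [117.8 226. ]
top -0.045 [array([110.5, 236.3]), array([120. , 236.9]), array([129.5, 237.6])] [116.4 234.6]
cap [116.3 205.7]
```

Vision agrees with the kinematics to within about 2 mm. Descending into the free bay with a 2 mm sideways correction.

Call:
drive_tool(offset=[[0,-0.045,0.56],[0,-0.045,0.56],[0,-0.045,0.56],[0,-0.045,0.56],[0,-0.045,0.56],[0,-0.045,0.56],[0,-0.045,0.56],[0,-0.045,0.56],[0,-0.045,0.56],[0,-0.045,0.56]], turn=[[-0.01,0,0.01],[-0.01,0,0.01],[-0.01,0,0.01],[-0.01,0,0.01],[-0.01,0,0.01],[-0.01,0,0.01],[-0.01,0,0.01],[-0.01,0,0.01],[-0.01,0,0.01],[-0.01,0,0.01]], hand=[0,0,0,0,0,0,0,0,0,0])

```text
time_s: 25.6
position: [0.6176, 0.2818, 0.1098]
tool_rot: [[0.867, -0.046, 0.496], [-0.038, -0.999, -0.027], [0.497, 0.005, -0.868]]
ft_force: [-0.6, -0.4, -3.5]
grip_width: 0.0331
gripper_force: 71.0
```

Run:
```python
from h import *
s=observe();print(s["q"],s["position"],s["ft_force"],s["grip_width"])
R=np.array(s["tool_rot"]);print(R,S(np.array(s["position"])-R@OFF))
plan([(tgt(.066,.0995,.056),LP,6),(tgt(.066,.0995,.0485),LP,4)])
```

```text
[ 18.5996  32.5689  84.0917 -17.923   36.7003 123.073 ] [0.6176 0.2818 0.1098] [-0.5857 -0.3529 -3.5284] 0.03307850793935786
[[ 0.8671 -0.0464  0.4959]
 [-0.0379 -0.9989 -0.0271]
 [ 0.4967  0.0048 -0.8679]] [0.0599 0.097  0.0859]
[[-0.04, -0.01, 0.12], [-0.04, -0.01, 0.12], [-0.04, -0.01, 0.12], [-0.04, -0.01, 0.12], [-0.04, -0.01, 0.12], [-0.04, -0.01, 0.12], [-0.02, -0.0, 0.04], [-0.02, -0.0, 0.04], [-0.02, -0.0, 0.04], [-0.02, -0.0, 0.04]]
[[0.01, 0.01, 0.0], [0.01, 0.01, 0.0], [0.01, 0.01, 0.0], [0.01, 0.01, 0.0], [0.01, 0.01, 0.0], [0.01, 0.01, 0.0], [-0.0, 0.0, 0.0], [-0.0, 0.0, 0.0], [-0.0, 0.0, 0.0], [-0.0, 0.0, 0.0]]
```

Call:
drive_tool(offset=[[-0.04,-0.01,0.12],[-0.04,-0.01,0.12],[-0.04,-0.01,0.12],[-0.04,-0.01,0.12],[-0.04,-0.01,0.12],[-0.04,-0.01,0.12],[-0.02,0,0.04],[-0.02,0,0.04],[-0.02,0,0.04],[-0.02,0,0.04]], turn=[[0,0,0],[0,0,0],[0,0,0],[0,0,0],[0,0,0],[0,0,0],[0,0,0],[0,0,0],[0,0,0],[0,0,0]], hand=[0,0,0,0,0,0,0,0,0,0])

```text
time_s: 26.85
position: [0.6242, 0.2849, 0.0742]
tool_rot: [[0.866, -0.045, 0.498], [-0.037, -0.999, -0.026], [0.498, 0.004, -0.867]]
ft_force: [0.5, 0.3, -3.6]
grip_width: 0.0333
gripper_force: 70.6
```

Run:
```python
from h import *
from rig import get_image
import cv2
s=observe();print(s["position"],s["ft_force"],s["grip_width"])
R=np.array(s["tool_rot"]);print(S(np.array(s["position"])-R@OFF))
t=get_image("top");c=get_image("scene");cv2.imwrite("pics/t6.png",t)
hsv=cv2.cvtColor(t,cv2.COLOR_BGR2HSV);m=cv2.inRange(hsv,(18,110,40),(35,255,255));k,l,st,ce=cv2.connectedComponentsWithStats(m)
for i in range(1,k):
    if st[i,4]>15:print(st[i],ce[i])
o=np.array(s["position"])-R@OFF;xh=RS[:,0]
print([proj("top",o+xh*e+[0,0,.034]).round(1) for e in(.045,-.045)])
```

```text
[0.6242 0.2849 0.0742] [ 0.4528  0.292  -3.5967] 0.03325033283752076
[0.0664 0.1004 0.0503]
[160 172  15  16 153] [166.8824 178.4641]
[200 180  17  36 458] [208.5721 197.6179]
[161 202  10  11  73] [166.0274 206.4521]
[array([165. , 171.4]), array([158.4, 209.6])]
```

Position is good. Lowering the last 2–3 mm until the force shows contact, then releasing gently.

Call:
drive_tool(offset=[[-0.01,0,0.02],[-0.01,0,0.02],[-0.01,0,0.02],[0,0,0],[0,0,0],[0,0,0],[0,0,0],[0,0,0],[0,0,0],[0,0,0]], turn=[[0,0,0],[0,0,0],[0,0,0],[0,0,0],[0,0,0],[0,0,0],[0,0,0],[0,0,0],[0,0,0],[0,0,0]], hand=[0,0,0,0,0,0,0,0,0,0])

```text
time_s: 28.2
position: [0.6244, 0.285, 0.0718]
tool_rot: [[0.866, -0.045, 0.498], [-0.037, -0.999, -0.026], [0.499, 0.004, -0.867]]
ft_force: [-1.8, -0.1, 3.3]
grip_width: 0.0333
gripper_force: 71.5
```

Call:
drive_tool(offset=[[0,0,0],[0,0,0],[0,0,0],[0,0,0],[0,0,0],[0,0,0],[0,0,-0.1],[0,0,-0.2],[0,0,-0.4],[0,0,-0.5]], turn=[[0,0,0],[0,0,0],[0,0,0],[0,0,0],[0,0,0],[0,0,0],[0,0,0],[0,0,0],[0,0,0],[0,0,0]], hand=[0.38,0.42,0.48,0.55,0.65,0.7,0.7,0.7,0.7,0.7])

```text
time_s: 29.45
position: [0.5998, 0.2862, 0.1144]
tool_rot: [[0.866, -0.045, 0.498], [-0.037, -0.999, -0.026], [0.498, 0.004, -0.867]]
ft_force: [0.4, 0.9, -0.6]
grip_width: 0.0597
gripper_force: 0.0
```

Run:
```python
from h import *
s=observe();print(s["position"],s["ft_force"],s["grip_width"],s["q"])
plan([(W(-.06,.09,.33),LP,10)])
```

```text
[0.5998 0.2862 0.1144] [ 0.396   0.935  -0.6439] 0.059711063855482034 [ 19.6238  31.1429  86.0949 -18.8809  36.2977 124.8173]
[[0.02, 0.03, -0.61], [0.02, 0.03, -0.61], [0.02, 0.03, -0.61], [0.02, 0.03, -0.61], [0.02, 0.03, -0.61], [0.03, 0.03, -0.61], [0.03, 0.03, -0.61], [0.03, 0.03, -0.61], [0.03, 0.02, -0.61], [0.03, 0.02, -0.61]]
[[0.0, 0.0, 0.0], [0.0, 0.0, 0.0], [0.0, 0.0, 0.0], [0.0, 0.0, 0.0], [0.0, 0.0, 0.0], [0.0, 0.0, 0.0], [0.0, 0.0, 0.0], [0.0, 0.0, 0.0], [0.0, 0.0, 0.0], [0.0, 0.0, 0.0]]
```

Call:
drive_tool(offset=[[0.02,0.03,-0.61],[0.02,0.03,-0.61],[0.02,0.03,-0.61],[0.02,0.03,-0.61],[0.02,0.03,-0.61],[0.03,0.03,-0.61],[0.03,0.03,-0.61],[0.03,0.03,-0.61],[0.03,0.02,-0.61],[0.03,0.02,-0.61]], turn=[[0,0,0],[0,0,0],[0,0,0],[0,0,0],[0,0,0],[0,0,0],[0,0,0],[0,0,0],[0,0,0],[0,0,0]], hand=[0.7,0.7,0.7,0.7,0.7,0,0,0,0,0])

```text
time_s: 30.7
position: [0.4857, 0.2808, 0.3317]
tool_rot: [[0.866, -0.045, 0.499], [-0.037, -0.999, -0.025], [0.499, 0.003, -0.867]]
ft_force: [-0.2, 0.0, -0.5]
grip_width: 0.0003
gripper_force: 0.0
```

Run:
```python
from h import *
F=down()@np.diag([-1,-1,1])
plan([(W(0,-.15,.33),F,10)])
plan([(W(.145,0,.31),F,10)],W(0,-.15,.33),F)
```

```text
[[0.13, 0.6, 0.08], [0.13, 0.6, 0.07], [0.13, 0.6, 0.07], [0.14, 0.6, 0.06], [0.14, 0.6, 0.05], [0.14, 0.6, 0.04], [0.15, 0.6, 0.04], [0.15, 0.6, 0.03], [0.15, 0.6, 0.02], [0.15, 0.6, 0.01]]
[[0.0, -0.5, 0.01], [0.0, -0.5, 0.01], [0.0, -0.5, 0.01], [0.0, -0.5, 0.01], [0.0, -0.5, 0.01], [0.0, -0.5, 0.01], [0.0, -0.5, 0.01], [0.0, -0.5, 0.01], [0.0, -0.5, 0.01], [0.0, -0.5, 0.01]]
[[0.36, -0.38, 0.05], [0.36, -0.38, 0.05], [0.36, -0.38, 0.05], [0.36, -0.38, 0.05], [0.36, -0.38, 0.05], [0.36, -0.38, 0.05], [0.36, -0.38, 0.05], [0.36, -0.38, 0.05], [0.36, -0.38, 0.05], [0.36, -0.38, 0.05]]
[[0.0, 0.0, 0.0], [0.0, 0.0, 0.0], [0.0, 0.0, 0.0], [0.0, 0.0, 0.0], [0.0, 0.0, 0.0], [0.0, 0.0, 0.0], [0.0, 0.0, 0.0], [0.0, 0.0, 0.0], [0.0, 0.0, 0.0], [0.0, 0.0, 0.0]]
```

Call:
drive_tool(offset=[[0.13,0.6,0.08],[0.13,0.6,0.07],[0.13,0.6,0.07],[0.14,0.6,0.06],[0.14,0.6,0.05],[0.14,0.6,0.04],[0.15,0.6,0.04],[0.15,0.6,0.03],[0.15,0.6,0.02],[0.15,0.6,0.01]], turn=[[0,-0.5,0.01],[0,-0.5,0.01],[0,-0.5,0.01],[0,-0.5,0.01],[0,-0.5,0.01],[0,-0.5,0.01],[0,-0.5,0.01],[0,-0.5,0.01],[0,-0.5,0.01],[0,-0.5,0.01]], hand=[0,0,0,0,0,0,0,0,0,0])

```text
time_s: 31.95
position: [0.5345, 0.0379, 0.3294]
tool_rot: [[0.999, -0.055, -0.002], [-0.055, -0.999, -0.001], [-0.002, 0.001, -1.0]]
ft_force: [-0.4, 0.2, 0.1]
grip_width: -0.0
gripper_force: 0.0
```

Run:
```python
from h import *
from rig import get_image
import cv2
t=get_image("top");cv2.imwrite("pics/t7.png",t)
cv2.imwrite("pics/t7c.png",cv2.resize(t[140:230,110:230],(800,600),interpolation=cv2.INTER_CUBIC))
```

```text
(no output)
```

View pics/t7c.png

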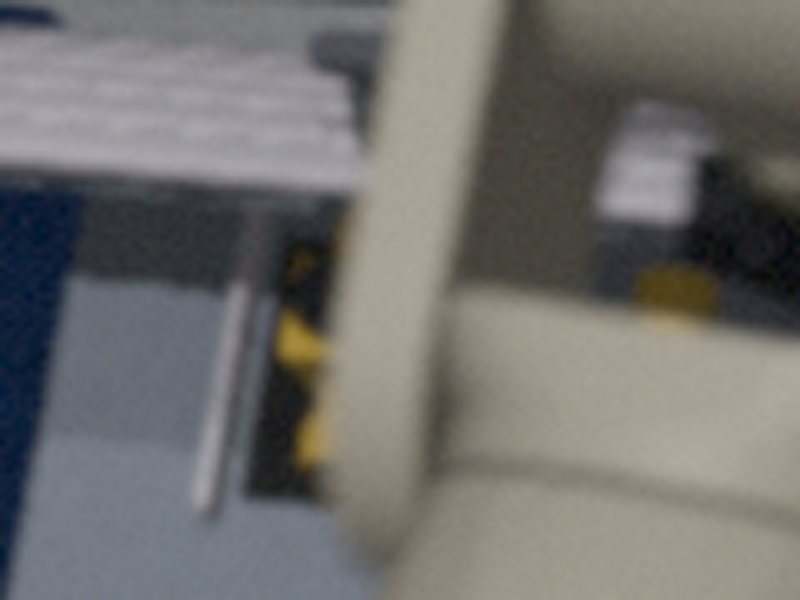

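The valve stands on the pad, partly hidden by the arm (block's left edge at crop (275,340), pad front at y≈497). I'll move aside and check it numerically.

Call:
drive_tool(offset=[[0,0.7,0],[0,0.7,0],[0,0.7,0],[0,0.7,0],[0,0.7,0],[0,0.7,0],[0,0.7,0],[0,0,0],[0,0,0],[0,0,0]], turn=[[0,0,0],[0,0,0],[0,0,0],[0,0,0],[0,0,0],[0,0,0],[0,0,0],[0,0,0],[0,0,0],[0,0,0]], hand=[0,0,0,0,0,0,0,0,0,0])

```text
time_s: 33.25
position: [0.5243, -0.1564, 0.3288]
tool_rot: [[0.999, -0.054, -0.001], [-0.054, -0.999, -0.001], [-0.001, 0.001, -1.0]]
ft_force: [-0.3, -0.5, 0.4]
grip_width: 0.0001
gripper_force: 0.0
```

Run:
```python
from h import *
from rig import get_image
import cv2
t=get_image("top");cv2.imwrite("pics/t8.png",t)
hsv=cv2.cvtColor(t,cv2.COLOR_BGR2HSV)
r=np.zeros(t.shape[:2],np.uint8);r[165:222,140:186]=255
m=cv2.inRange(hsv,(15,90,40),(38,255,255))&r
k=cv2.inRange(hsv,(0,0,0),(180,255,55))&r
for y in range(168,220,2):
    f=lambda q:(lambda x:(int(x.min()),int(x.max()),len(x)) if len(x) else None)(np.where(q[y])[0])
    print(y,"Y",f(m),"K",f(k))
for nm,(dx,dy) in dict(exp_meas_pad=(.065,.097),nominal_cmd=(.0665,.1004)).items():
    print(nm,"front face ctr",proj("top",W(dx-.045,dy,.082)).round(1),"blk top corners",[proj("top",W(dx+a,dy+b,.104)).round(1).tolist() for a in(-.018,.018) for b in(.017,-.017)],"cap",proj("top",W(dx,dy,.118)).round(1))
```

```text
168 Y None K None
170 Y None K None
172 Y (162, 164, 3) K (140, 158, 5)
174 Y (161, 174, 14) K (140, 182, 13)
176 Y (159, 174, 16) K (140, 184, 18)
178 Y (155, 175, 18) K (140, 185, 23)
180 Y (154, 174, 15) K (140, 185, 27)
182 Y (163, 173, 11) K (151, 185, 26)
184 Y (164, 173, 10) K (151, 185, 27)
186 Y (152, 175, 15) K (154, 185, 23)
188 Y (152, 175, 18) K (156, 185, 19)
190 Y (151, 175, 25) K (175, 185, 11)
192 Y (151, 175, 25) K (175, 185, 11)
194 Y (152, 174, 23) K (150, 185, 14)
196 Y (154, 174, 21) K (150, 184, 16)
198 Y (156, 174, 19) K (150, 184, 18)
200 Y (156, 173, 18) K (149, 184, 19)
202 Y (155, 172, 18) K (149, 183, 20)
204 Y (154, 170, 17) K (149, 183, 18)
206 Y (154, 171, 18) K (148, 183, 19)
208 Y (153, 170, 18) K (148, 182, 18)
210 Y (154, 170, 16) K (148, 182, 25)
212 Y (167, 169, 3) K (147, 182, 35)
214 Y None K (154, 181, 28)
216 Y None K (174, 181, 8)
218 Y None K None
exp_meas_pad front face ctr [160.2 210.6] blk top corners [[151.5, 195.2], [166.9, 196.5], [154.3, 179.6], [169.6, 181.0]] cap [158.7 185.9]
nominal_cmd front face ctr [158.8 209.9] blk top corners [[150.1, 194.4], [165.5, 195.7], [152.8, 178.9], [168.1, 180.2]] cap [157.2 185.1]
```

Cap and block edges put the valve within about 3 mm of the pad's centre, upright and aligned. Now closing the door: the finger goes behind the bar.

Run:
```python
from h import *
F=down()@np.diag([-1,-1,1])
plan([(W(.146,0,.31),F,10)])
w=[(W(.146,0,.218),F,3)]
for b in np.linspace(.10,-.02,7): w.append((W(b+.018,0,.07+np.sqrt(.196**2-b*b)-.010),F,1))
for b in np.linspace(-.04,-.126,6): w.append((W(b+.018,0,.07+np.sqrt(.196**2-b*b)-.010),F,1))
plan(w,W(.146,0,.31),F)
```

```text
[[0.36, -0.86, 0.05], [0.36, -0.86, 0.05], [0.36, -0.86, 0.05], [0.36, -0.86, 0.05], [0.36, -0.86, 0.05], [0.36, -0.86, 0.05], [0.36, -0.86, 0.05], [0.36, -0.86, 0.05], [0.36, -0.86, 0.05], [0.36, -0.86, 0.05]]
[[0.0, 0.0, -0.0], [0.0, 0.0, -0.0], [0.0, 0.0, -0.0], [0.0, 0.0, -0.0], [0.0, 0.0, -0.0], [0.0, 0.0, -0.0], [0.0, 0.0, -0.0], [0.0, 0.0, -0.0], [0.0, 0.0, -0.0], [0.0, 0.0, -0.0]]
[[0.0, 0.0, 0.77], [0.0, 0.0, 0.77], [0.0, 0.0, 0.77], [-0.7, 0.0, -0.26], [-0.5, 0.0, -0.26], [-0.5, -0.0, -0.19], [-0.5, 0.0, -0.13], [-0.5, 0.0, -0.08], [-0.5, 0.0, -0.03], [-0.5, -0.0, 0.03], [-0.5, 0.0, 0.08], [-0.43, 0.0, 0.11], [-0.43, -0.0, 0.15], [-0.43, -0.0, 0.2], [-0.43, -0.0, 0.26], [-0.43, -0.0, 0.32]]
[[0.0, 0.0, 0.0], [0.0, 0.0, 0.0], [0.0, 0.0, 0.0], [0.0, 0.0, 0.0], [0.0, 0.0, 0.0], [0.0, 0.0, 0.0], [0.0, 0.0, 0.0], [0.0, 0.0, 0.0], [0.0, 0.0, 0.0], [0.0, 0.0, 0.0], [0.0, 0.0, 0.0], [0.0, 0.0, 0.0], [0.0, 0.0, 0.0], [0.0, 0.0, 0.0], [0.0, 0.0, 0.0], [0.0, 0.0, 0.0]]
```

Call:
drive_tool(offset=[[0.36,-0.86,0.05],[0.36,-0.86,0.05],[0.36,-0.86,0.05],[0.36,-0.86,0.05],[0.36,-0.86,0.05],[0.36,-0.86,0.05],[0.36,-0.86,0.05],[0.36,-0.86,0.05],[0.36,-0.86,0.05],[0.36,-0.86,0.05]], turn=[[0,0,0],[0,0,0],[0,0,0],[0,0,0],[0,0,0],[0,0,0],[0,0,0],[0,0,0],[0,0,0],[0,0,0]], hand=[0,0,0,0,0,0,0,0,0,0])

```text
time_s: 34.55
position: [0.6873, 0.1799, 0.3076]
tool_rot: [[0.999, -0.055, -0.002], [-0.055, -0.999, -0.001], [-0.002, 0.001, -1.0]]
ft_force: [1.1, -0.3, 0.4]
grip_width: 0.0
gripper_force: 0.0
```

Call:
drive_tool(offset=[[0,0,0],[0,0,0.76],[0,0,0.76],[0,0,0.76],[-0.35,0,-0.1],[-0.35,0,-0.16],[-0.5,0,-0.26],[-0.5,0,-0.19],[-0.5,0,-0.13],[-0.5,0,-0.08]], turn=[[0,0,0],[0,0,0],[0,0,0],[0,0,0],[0,0,0],[0,0,0],[0,0,0],[0,0,0],[0,0,0],[0,0,0]], hand=[0,0,0,0,0,0,0,0,0,0])

```text
time_s: 35.8
position: [0.5801, 0.1833, 0.2558]
tool_rot: [[0.998, -0.056, 0.006], [-0.056, -0.998, -0.001], [0.006, 0.001, -1.0]]
ft_force: [7.0, -0.4, 5.1]
grip_width: 0.0001
gripper_force: 3.2
```

Run:
```python
from h import *
s=observe();print(S(s["position"]),s["ft_force"])
F=down()@np.diag([-1,-1,1]);x=S(s["position"])[0]-.018
w=[]
for b in np.linspace(x,-.122,11)[1:]: w.append((W(b+.018,0,.07+np.sqrt(.196**2-b*b)-.010),F,1))
plan(w)
```

```text
[ 0.0383 -0.0032  0.2558] [ 6.9753 -0.408   5.0772]
[[-0.36, -0.08, -0.01], [-0.36, 0.0, 0.0], [-0.36, 0.0, 0.03], [-0.36, -0.0, 0.05], [-0.36, 0.0, 0.08], [-0.36, 0.0, 0.11], [-0.36, 0.0, 0.14], [-0.36, -0.0, 0.17], [-0.36, 0.0, 0.21], [-0.36, 0.0, 0.26]]
[[0.01, -0.05, -0.04], [0.0, -0.0, -0.0], [0.0, 0.0, -0.0], [-0.0, -0.0, -0.0], [0.0, 0.0, -0.0], [-0.0, -0.0, -0.0], [0.0, 0.0, -0.0], [-0.0, -0.0, -0.0], [0.0, 0.0, -0.0], [-0.0, -0.0, -0.0]]
```

The bar is following. Continuing to the shut stop.

Call:
drive_tool(offset=[[-0.36,0,-0.01],[-0.36,0,0],[-0.36,0,0.03],[-0.36,0,0.05],[-0.36,0,0.08],[-0.36,0,0.11],[-0.36,0,0.14],[-0.36,0,0.17],[-0.36,0,0.21],[-0.3,0,0.22]], turn=[[0,0,0],[0,0,0],[0,0,0],[0,0,0],[0,0,0],[0,0,0],[0,0,0],[0,0,0],[0,0,0],[0,0,0]], hand=[0,0,0,0,0,0,0,0,0,0])

```text
time_s: 37.05
position: [0.4378, 0.1914, 0.2145]
tool_rot: [[0.998, -0.056, 0.002], [-0.056, -0.998, -0.001], [0.002, 0.001, -1.0]]
ft_force: [3.6, 0.4, 1.6]
grip_width: 0.0
gripper_force: 1.5
```

Run:
```python
from h import *
s=observe();print(S(s["position"]),s["ft_force"])
```

```text
[-0.1042 -0.0026  0.2145] [3.623  0.3999 1.6069]
```

Call:
drive_tool(offset=[[-0.05,0,0.03],[-0.05,0,0.03],[-0.05,0,0.03],[-0.05,0,0.03],[-0.05,0,0.02],[-0.05,0,0],[-0.05,0,0],[0,0,0],[0,0,0],[0,0,0]], turn=[[0,0,0],[0,0,0],[0,0,0],[0,0,0],[0,0,0],[0,0,0],[0,0,0],[0,0,0],[0,0,0],[0,0,0]], hand=[0,0,0,0,0,0,0,0,0,0])

```text
time_s: 38.3
position: [0.4283, 0.192, 0.2081]
tool_rot: [[0.998, -0.056, 0.008], [-0.056, -0.998, -0.002], [0.008, 0.001, -1.0]]
ft_force: [24.1, -3.3, -13.5]
grip_width: 0.0001
gripper_force: 12.3
```

Run:
```python
from h import *
s=observe();print(S(s["position"]),s["ft_force"])
```

```text
[-0.1138 -0.0025  0.2081] [ 24.083   -3.2889 -13.5068]
```

At the stop: 24 N against 4 N needed, and the position matches. Backing off clear of the bar and away.

Call:
drive_tool(offset=[[0.15,0,-0.15],[0.1,0,-0.15],[0,0,-0.4],[0,0,-0.8],[0,0,-0.8],[0,0,-0.8],[-0.5,0,-0.2],[-0.8,0,0],[-0.8,0,0],[-0.8,0,0]], turn=[[0,0,0],[0,0,0],[0,0,0],[0,0,0],[0,0,0],[0,0,0],[0,0,0],[0,0,0],[0,0,0],[0,0,0]], hand=[0,0,0,0,0,0,0,0,0,0])

```text
time_s: 39.55
position: [0.3154, 0.1985, 0.3393]
tool_rot: [[0.998, -0.055, -0.004], [-0.055, -0.998, -0.001], [-0.004, 0.002, -1.0]]
ft_force: [0.2, 0.3, 0.2]
grip_width: 0.0001
gripper_force: 0.0
```

Run:
```python
from h import *
from rig import get_image
import cv2
s=observe();print(s["position"],s["ft_force"])
im=get_image("scene");t=get_image("top");cv2.imwrite("pics/s9.png",im)
SO[:]=[.538,.186,0]
print("true-frame shut bar ends: scene",[proj("scene",W(-.126,y,.22)).round(1) for y in(-.07,.07)])
# door rear edge elevation: expected shut 124 deg, in scene
for th in(0,.05,.1): 
    e=np.radians(124)+th; print(th,[proj("scene",W(-.1645*np.cos(e),y,.07+.1645*np.sin(e))).round(1) for y in(-.15,0)], "front edge top",[proj("top",W(-.16*np.cos(np.radians(44)+th),y,.07+.16*np.sin(np.radians(44)+th))).round(1) for y in(-.15,.15)])
def edges(g,c,a,b):
    col=g[a:b,c-2:c+3].mean(1);print(c,[(a+i,int(v)) for i,v in enumerate(col)])
p=proj("scene",W(-.1645*np.cos(np.radians(124)),-.15,.07+.1645*np.sin(np.radians(124))))
edges(im.mean(2),int(p[0]),int(p[1])-14,int(p[1])+12)
p=proj("top",W(-.16*np.cos(np.radians(44)),-.15,.07+.16*np.sin(np.radians(44))))
edges(t.mean(2),int(p[0]),int(p[1])-14,int(p[1])+12)
```

```text
[0.3154 0.1985 0.3393] [0.1794 0.2766 0.1575]
true-frame shut bar ends: scene [array([396.1, 182.2]), array([448.7, 179. ])]
0 [array([381.9, 242.7]), array([444.9, 238.3])] front edge top [array([260.3, 275. ]), array([108.6, 261. ])]
0.05 [array([382.3, 246.2]), array([445.4, 241.7])] front edge top [array([260.3, 271.7]), array([108.1, 257.6])]
0.1 [array([382.7, 249.6]), array([445.9, 245.1])] front edge top [array([260.4, 268.1]), array([107.6, 254. ])]
381 [(228, 191), (229, 215), (230, 224), (231, 225), (232, 224), (233, 214), (234, 187), (235, 176), (236, 201), (237, 219), (238, 222), (239, 219), (240, 214), (241, 192), (242, 153), (243, 107), (244, 78), (245, 71), (246, 75), (247, 82), (248, 87), (249, 91), (250, 102), (251, 118), (252, 129), (253, 131)]
260 [(261, 165), (262, 165), (263, 162), (264, 160), (265, 158), (266, 154), (267, 146), (268, 146), (269, 162), (270, 168), (271, 161), (272, 155), (273, 153), (274, 150), (275, 141), (276, 122), (277, 84), (278, 63), (279, 60), (280, 59), (281, 61), (282, 63), (283, 64), (284, 64), (285, 57), (286, 56)]
```

The door's rear edge at row 242.5 matches the fully shut 242.7, and the front edge agrees. Handing in.

```bash
python3 -c "
from rig import env
print(env.close_job())"
```

```text
the job is handed in; nothing more can be done
None
```

I put the valve upright on the pad in the left bay, about 3 mm off centre by the camera, rolled the door fully shut and handed the job in at about 40 s; no verdict was returned. An early mis-grip closed on the valve at 70 N where it stood, and I released it there.

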